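# Slide the scraper out from under the tin and ramekin

## Task

The grey scraper is at the bottom of the little pile in the sink basket, with its handle sticking out under the wires of the basket's low front. Slide it out that way, without lifting it, until it lies flat on the bench completely outside the basket, letting the front wires hold the pile back. The tin must come down onto the basket floor just behind the front wires with the ramekin still standing on top of it, neither of them tipped over or lifted on the way, and everything else stays where it is.

Things in the scene. Friction and masses are not known exactly. Their poses are not given: they have to be found in the camera images.
- basket: Low steel wire basket, fixed on the bench, 360 mm wide (y), 300 mm deep (x), its low front facing roughly to the robot's right. Origin: at bench height under the middle of its front wires; x points into the basket, y along the front, z up. Its floor is 4 mm above the bench, x = 0 to 300, y = -180 to 180 mm. Front rim 73 mm high, sides and back 113 mm.
- scraper_handle (a point): Grey plastic scraper, 200 mm long, 90 g, flat on the basket floor, handle out under the front wires, hanging 4 mm over the bench. This point: centre of the handle, half-way up (6 mm over the underside); x points along it to the blade, y left, z up. Handle x = -34 to 40 mm, 28 mm wide, 12 mm thick; it can be pinched across, or the scraper hooked by its butt.
- front_wire (a point): Middle of the lowest front wire of the basket, 22 mm over the bench; axes as the basket. The front wires run along y, one above the other, 4 mm thick, at 22, 46 and (6 mm rim) 70 mm; uprights at y = -180, -135, 135, 180 mm. Under the lowest wire is a slot 16 mm high (4 to 20 mm over the bench), free for y from -133 to 133 mm, through which handle and blade pass.
- scraper_butt (a point): Middle of the inner face (towards the blade) of the upturned butt at the handle's outer end, 23 mm over the underside, 11 mm over the handle's top; axes as the scraper. The butt is 40 mm wide, 16 mm long (x = -16 to 0 from here), its top 34 mm over the underside, 22 mm over the handle. Its upright face can be hooked by closed fingers and drawn along.
- blade_corner_left (a point): Left far corner of the blade, 150 mm in x and 50 mm in y from the handle point, half-way up the 4 mm blade; axes as the scraper. The blade is 100 mm wide, 4 mm thick, from x = 48 to 150 mm from the handle point, its 4 mm shoulders tapering back into the handle at x = 5 mm.
- blade_corner_right (a point): The right far corner of the scraper's blade (at x = 150, y = -50 mm from the handle point), half-way up the 4 mm blade. Axes as the scraper.
- tin: Small closed round aluminium tin, 91 mm across and 40 mm high, about 140 g, standing on the scraper's blade a few mm to some 25 mm behind the front wires. Origin: centre of its underside, z up. If the scraper is drawn out, the tin slides up against the front wires, which hold it, and at last drops the 4 mm to the basket floor.
- ramekin: White ceramic ramekin, 79 mm across the rim, 45 mm high, about 160 g, standing loose on the tin, not fastened. Origin: centre of its underside, z up.
- spray_bottle: Green spray bottle with a white twist cap and a trigger head, 78 mm across and about 208 mm high, standing in the back of the basket on either side; to be left alone. Origin: centre of its underside, z up.
- nail_brush: Wooden nail brush with cream bristles down, 98 x 40 x 43 mm, lying in the back of the basket; to be left alone. Origin: centre of its underside, x along it, z up.
- jar: Amber glass jar with an aluminium lid, 68 mm across and 105 mm high, standing in the back of the basket on the side away from the spray bottle; to be left alone. Origin: centre of its underside, z up.
- mug: Blue mug, 82 mm across and 86 mm high, on the bench off to the right; to be left alone. Origin: centre of its underside, z up, handle at +y.
- soap_bottle: Yellow dish-soap bottle with a white cap, 60 mm across and 170 mm high, on the bench off to the right; to be left alone. Origin: centre of its underside, z up.

How it is judged:
By the outcome, as a careful person would: the job done as asked, in the order asked, and still so for the second after the job is handed in, with the robot touching nothing.
It also fails if it takes over 40 s, if anything falls off the work surface, if the arm or the gripper's body presses on something with over 40 N, if the wrist force passes 120 N, or if a joint passes its speed limit or range.

## Robot

A 6-joint arm with a two-finger parallel gripper is mounted at the origin on the work surface. World frame = base frame: x ahead of the robot, y to its left, z up, the work surface at z = 0. Lengths are in m, angles in rad, forces in N, time in s.
With the tool pointing down it reaches from about 0.35 to 0.875 m from the base axis. Payload 4.2 kg.
Tool frame: the origin (TCP) lies at the centre of the arm's flange, where the gripper is bolted on; the fingertips stand 173 mm ahead of it and the grasp point (between the pads) lies 155 mm ahead of it; x points along the fingers, y is the direction in which the jaws open and shut, and the axes are right-handed (so a half turn about x gives the same grasp; the last joint's range is limited). The gripper opens to 85 mm and grips with 20 to 120 N. Pads are 22 mm wide; open, the fingers measure 114 mm over their backs; the gripper's body (76 mm by 85 mm) begins 54 mm behind the grasp point. The pads swing forward as they close: fully open they stand 13 mm farther back than shut.
Start: joints at [-1.071, 0.385, 0.008, 0, -1.194, -0.259], TCP at [0.149, -0.607, 0.405] pointing down, gripper open.
Joint ranges: [-3.14, 3.14], [-1.21, 2.06], [-1.07, 1.41], [-3.16, 2.05], [-2.99, -0.16], [-3.1, 3.1]. Speed limits (rad/s): [2.79, 2.79, 3.14, 3.14, 3.14, 3.14].

## Interface

Orientations are given as a unit quaternion [w, x, y, z].
In Python, from rig import manip, snapshot, camera_model gives the robot as it stands. The module is installed in compiled form; this text tells all that it offers.
- The arm moves only by the tool move_arm, never from a script. Its arguments are lists of equal length, an entry for each row: "xyz": the shift along the tool's x, y, z normalised to -1 to 1, where 1 is 2.5 cm, a list of three; "roll": the turn about the tool's x normalised to -1 to 1, where 1 is 0.08 rad; "grip": the closure, from 0 (fully open) to 1 (shut). A call has 1 to 5 rows; each row shifts and turns the commanded pose from where the row before left it, along the tool's axes as they then stand; what a row does not reach is not made up. A row lasts 1/8 s, in which the tool goes at most 62.5 mm and 10.7 degrees, less where a joint would pass 70% of its speed; a pose out of reach is approached as far as the arm can. A call with a number of a shift or a turn outside -1 to 1 is refused whole. A call with a gripper value outside its range is refused whole. The fingers move at their own pace and stop on an object; the grip force is fixed at half the most. Time passes only in rows, so rows that do not move let the fingers close. It gives the time, the measured TCP pose, the force and the opening at its end, in the units of the state.
- manip.read_state(): the state, without advancing time (a new reading comes with each control period).
- snapshot(name): name is "scene" or "side" or "wrist"; returns (picture, depth): 420x560x3 uint8, red, green, blue; 420x560 float32, m along the optical axis (not along the pixel's ray), 0 where there is no reading.
- camera_model(name): a dict with "fx", "fy", "cx", "cy" (pixels), "k1" (the pictures are not rectified: a ray, as slopes to the right and down, at radius r is drawn at 1 + k1 r^2 times it, then the intrinsics apply), "extrinsics" (4x4, takes a point from camera to world coordinates); the wrist camera has in their place "tool_from_camera" (4x4, takes a point from camera to tool coordinates, whose origin is the TCP and whose axes are the tool frame's). Camera axes: x right, y down, z forward; pixel columns grow to the right and rows downward; lengths in m; the calibration is good to about 2 mm. A picture is of the moment at which its call begins: read the wrist's pose just before it. camera_model takes no time and is no camera call.
- manip.job_done(): hands the job in, once; it reports no verdict.
The state is a dict: "t": time; "q": joint angles; "qd": joint speeds; "effort": joint torques, N m; "tcp_pos": TCP position; "orientation": TCP orientation; "wrist_force": force on the tool from outside, world axes, zero at the start; "wrist_torque": the same for the moment, N m; "width": opening from 0.0 (shut) to 1.0 (fully open).
Only numpy, scipy, OpenCV 4.12 (cv2) and the standard library are available. Lean on these libraries where they do the work, as an engineer would, in place of code of your own. Each camera call takes 0.05 s, during which the arm holds its last target. There are 200 camera calls.

## Working session

There is one attempt and no reset: what is moved stays moved. The work goes in short steps, Python scripts to look and compute and a tool call to move; the robot and the scene stay as the last step left them, time stands still between calls to the robot, and variables do not carry over. Pictures are saved under pics/ and viewed, about 8 in all and at most 12, crops included, and the job is handed in when it is done.

Besides the shell and the picture viewer there is one more tool, called after ">>>" by a JSON object that holds its "op" and its "data", one argument or row to a line. move_arm: Moves the arm, as the interface text tells. Its arguments: {"type":"object","properties":{"xyz":{"type":"array","items":{"type":"array","items":{"type":"number","minimum":-1,"maximum":1}}},"roll":{"type":"array","items":{"type":"number","minimum":-1,"maximum":1}},"grip":{"type":"array","items":{"type":"number"}}},"required":["xyz","roll","grip"]}

```bash
mkdir -p pics
cat > h.py <<'E'
import numpy as np, cv2
from rig import manip, snapshot, camera_model
from scipy.spatial.transform import Rotation as R
def tcp():
    s=manip.read_state(); q=s['orientation']; T=np.eye(4)
    T[:3,:3]=R.from_quat([q[1],q[2],q[3],q[0]]).as_matrix(); T[:3,3]=s['tcp_pos']; return T,s
def grab(name,tag):
    T,s=tcp(); p,d=snapshot(name); m=camera_model(name)
    E=m['extrinsics'] if 'extrinsics' in m else T@np.array(m['tool_from_camera'])
    np.savez(tag+'.npz',p=p,d=d,E=np.array(E),k=[m['fx'],m['fy'],m['cx'],m['cy'],m['k1']])
    cv2.imwrite('pics/'+tag+'.png',p[:,:,::-1])
def rays(tag,uv):
    z=np.load(tag+'.npz'); fx,fy,cx,cy,k1=z['k']
    K=np.array([[fx,0,cx],[0,fy,cy],[0,0,1.]])
    n=cv2.undistortPoints(np.array(uv,float).reshape(-1,1,2),K,np.array([k1,0,0,0.]))[:,0]
    v=np.c_[n,np.ones(len(n))]; return z['E'][:3,3],v@z['E'][:3,:3].T,v,z
def plane(tag,uv,h):
    o,w,_,_=rays(tag,uv); return o+w*((h-o[2])/w[:,2])[:,None]
def dep(tag,uv):
    o,w,v,z=rays(tag,uv); d=np.array([z['d'][int(b),int(a)] for a,b in uv]); return o+w*d[:,None]
E
python3 - <<'E'
from h import *
for n in('scene','side','wrist'): grab(n,n+'0')
T,s=tcp(); print(T.round(3),s['t'],s['width'],s['wrist_force'])
a=[cv2.imread(f'pics/{n}0.png') for n in('scene','side','wrist')]
for n in ('scene','side'): print(camera_model(n)['extrinsics'])
E
```

```text
[[-0.001 -0.238  0.971  0.149]
 [ 0.002  0.971  0.238 -0.607]
 [-1.     0.002 -0.     0.404]
 [ 0.     0.     0.     1.   ]] 0.15 1.0018112343125587 [-0.66882658  0.68946426 -0.31667439]
[[-0.70171762  0.43405467 -0.56496808  1.41629204]
 [ 0.71244516  0.42330014 -0.55967749  0.74470405]
 [-0.00377956 -0.79524432 -0.60627731  0.97688074]
 [ 0.          0.          0.          1.        ]]
[[-0.93018513 -0.21442961  0.29795228  0.20861455]
 [-0.36685309  0.51379771 -0.77551965  0.84983359]
 [ 0.01320717 -0.83068156 -0.55659116  0.77004971]
 [ 0.          0.          0.          1.        ]]
```

View pics/scene0.png

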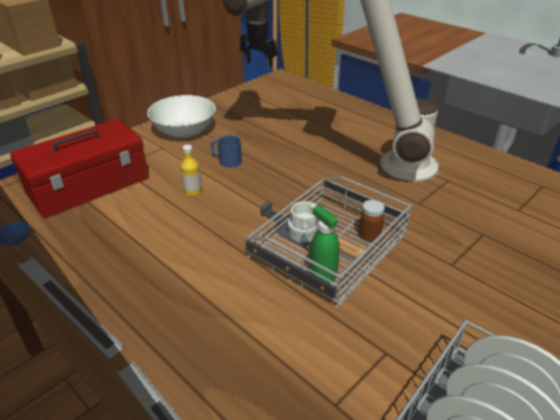

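View pics/wrist0.png

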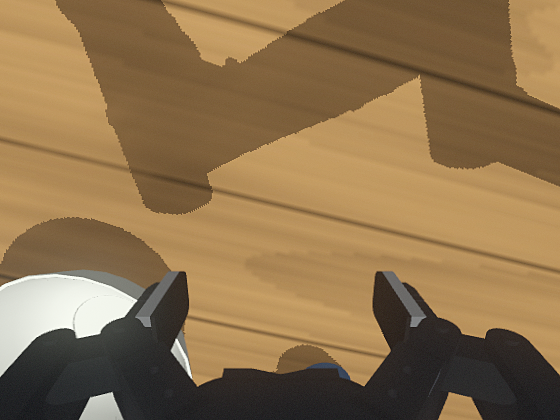

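View pics/side0.png

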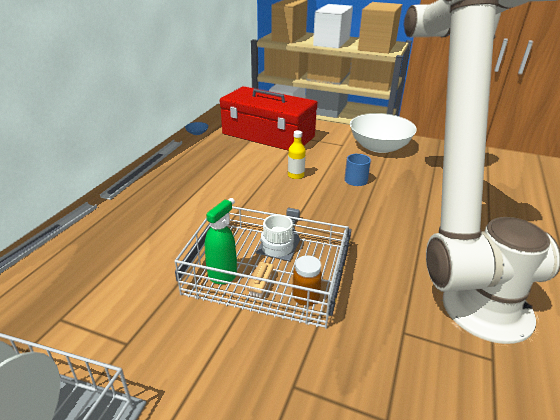

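The scene view shows the butt at (266,209) with the ramekin at (303,220). The side view shows the butt at (293,212), the mug at (357,170) and the soap at (296,158). The wrist view shows only bench.

Run:
```python
from h import *
np.set_printoptions(precision=3,suppress=True)
print('butt scene',plane('scene0',[(266,208)],.034),dep('scene0',[(266,209)]))
print('butt side',plane('side0',[(293,211)],.034),dep('side0',[(293,212)]))
print('rim corners side',plane('side0',[(240,207),(350,228),(181,262),(332,305)],.1))
print('mug,soap,ramekin',dep('side0',[(357,172),(296,165),(278,240)]),dep('scene0',[(229,152),(190,182),(303,225)]))
print(camera_model('wrist'))
for n,c in(('scene0',(230,170,330,290)),):
    p=cv2.imread(f'pics/{n}.png')[160:310,220:430]
    q=cv2.imread('pics/side0.png')[185:335,165:375]
    cv2.imwrite('pics/crop0.png',cv2.resize(np.vstack([p,q]),None,fx=2,fy=2,interpolation=cv2.INTER_CUBIC)[:600])
```

```text
butt scene [[ 0.561 -0.149  0.034]] [[ 0.555 -0.156  0.023]]
butt side [[ 0.548 -0.155  0.034]] [[ 0.547 -0.152  0.032]]
rim corners side [[ 0.661 -0.026  0.1  ]
 [ 0.353 -0.049  0.1  ]
 [ 0.688  0.232  0.1  ]
 [ 0.325  0.227  0.1  ]]
mug,soap,ramekin [[ 0.417 -0.433  0.053]
 [ 0.624 -0.394  0.056]
 [ 0.525  0.026  0.063]] [[ 0.456 -0.438  0.067]
 [ 0.657 -0.398  0.059]
 [ 0.573  0.013  0.067]]
{'fx': 318.02199971669893, 'fy': 318.02199971669893, 'cx': 280.2813436352024, 'cy': 215.44208210748874, 'k1': -0.03146126198847528, 'tool_from_camera': array([[ 0.001, -0.294,  0.956,  0.031],
       [ 1.   , -0.001, -0.001, -0.001],
       [ 0.001,  0.956,  0.294, -0.074],
       [ 0.   ,  0.   ,  0.   ,  1.   ]])}
```

>>> {"op": "move_arm", "data": {
  "xyz": [
    [0,0,1],
    [0,0,1],
    [0,0,1],
    [0,0,1],
    [0,0,1]
  ],
  "roll": [-1,-1,-1,-1,-1],
  "grip": [0,0,0,0,0]
}}

```text
t: 0.78
tcp_pos: [0.2641, -0.5581, 0.4042]
orientation: [0.671, -0.223, 0.671, 0.224]
wrist_force: [0.2, -0.8, -0.0]
width: 1.0
```

>>> {"op": "move_arm", "data": {
  "xyz": [
    [0,0,1],
    [0,0,1],
    [0,0,1],
    [0,0,1],
    [0,0,1]
  ],
  "roll": [-1,-1,-1,-1,-1],
  "grip": [0,0,0,0,0]
}}

```text
t: 1.4
tcp_pos: [0.3504, -0.4686, 0.4042]
orientation: [0.613, -0.352, 0.613, 0.353]
wrist_force: [0.1, -0.4, -0.0]
width: 0.999
```

>>> {"op": "move_arm", "data": {
  "xyz": [
    [0,0,1],
    [0,0,1],
    [0,0,1],
    [0,0,1],
    [0,0,1]
  ],
  "roll": [-1,-1,-1,-1,-1],
  "grip": [0,0,0,0,0]
}}

```text
t: 2.02
tcp_pos: [0.395, -0.3527, 0.4043]
orientation: [0.531, -0.467, 0.531, 0.467]
wrist_force: [0.6, 0.8, -0.5]
width: 1.001
```

>>> {"op": "move_arm", "data": {
  "xyz": [
    [0.5,-1,0.9],
    [0.5,-1,0.9],
    [0.5,-1,0.9],
    [0.5,-1,0.9],
    [0.5,-1,0.5]
  ],
  "roll": [-1,-1,0,0,0],
  "grip": [0,0,0,0,0]
}}

```text
t: 2.65
tcp_pos: [0.5227, -0.2525, 0.3416]
orientation: [0.492, -0.508, 0.492, 0.508]
wrist_force: [0.2, 0.3, -0.3]
width: 0.997
```

>>> {"op": "move_arm", "data": {
  "xyz": [
    [0.5,-1,0],
    [0,0,0],
    [0,0,0]
  ],
  "roll": [0,0,0],
  "grip": [0,0,0]
}}

```text
t: 3.02
tcp_pos: [0.5467, -0.253, 0.3295]
orientation: [0.492, -0.507, 0.493, 0.508]
wrist_force: [0.5, 0.8, -0.3]
width: 1.006
```

Run:
```python
from h import *
grab('wrist','wrist1'); T,s=tcp(); print(T.round(4),s['t'])
```

```text
[[-0.     -0.9996 -0.0294  0.5464]
 [-0.     -0.0294  0.9996 -0.2531]
 [-1.      0.     -0.      0.3299]
 [ 0.      0.      0.      1.    ]] 3.075
```

View pics/wrist1.png

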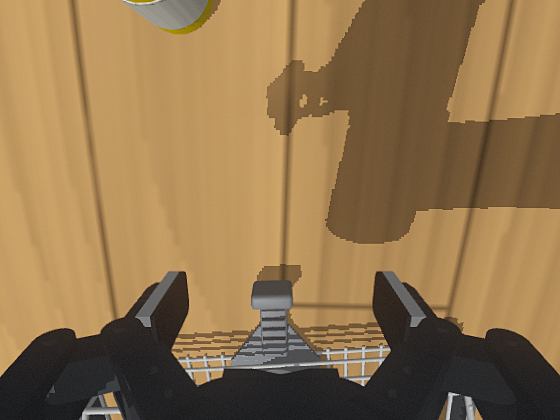

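The wrist view shows the butt's top between columns 252 and 292 and rows 282–308. The handle runs down to the wires at about row 350, and the blade shoulders fan out behind.

Run:
```python
from h import *
np.set_printoptions(precision=4,suppress=True)
print('butt top corners',plane('wrist1',[(252,283),(292,283),(252,307),(292,307)],.038))
uv=[(272,290),(272,325),(274,340),(260,335),(290,335)]
print('dep',dep('wrist1',uv))
p=cv2.imread('pics/wrist1.png')[265:395,205:355]
cv2.imwrite('pics/crop1.png',cv2.resize(p,None,fx=4.5,fy=4.5,interpolation=cv2.INTER_CUBIC))
```

```text
butt top corners [[ 0.5712 -0.1835  0.038 ]
 [ 0.5346 -0.1845  0.038 ]
 [ 0.5712 -0.1581  0.038 ]
 [ 0.5336 -0.1592  0.038 ]]
dep [[ 0.5529 -0.1694  0.0254]
 [ 0.5522 -0.1216  0.0145]
 [ 0.5497 -0.1037  0.0156]
 [ 0.565  -0.1026  0.0066]
 [ 0.5324 -0.104   0.0071]]
```

View pics/crop1.png

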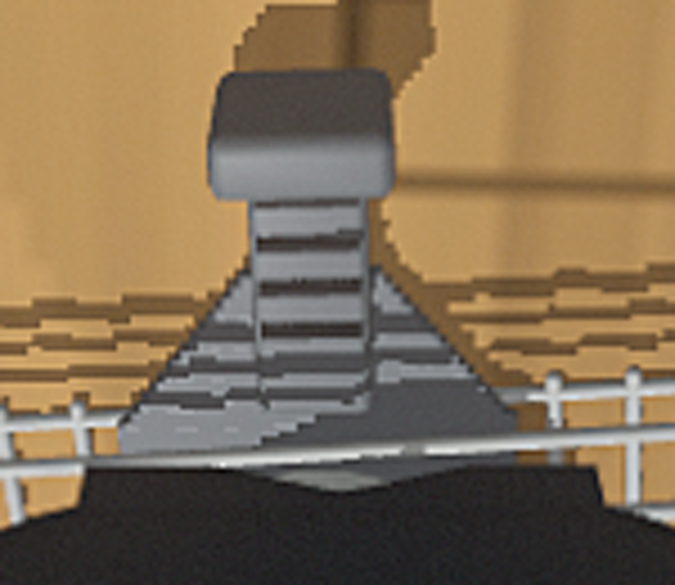

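Run:
```python
from h import *
np.set_printoptions(precision=4,suppress=True)
f=lambda a:[(205+x/4.5,265+y/4.5) for x,y in a]
print('top',plane('wrist1',f([(302,132),(302,199)]),.038))
print('handle',plane('wrist1',f([(252,215),(370,215),(258,340),(371,340),(262,400),(368,408)]),.016))
print('shoulder',plane('wrist1',f([(248,266),(378,266),(172,365),(465,365)]),.008))
print('wire rim?',dep('wrist1',f([(20,464),(400,448),(600,437)])), 'low', plane('wrist1',f([(20,424),(650,385)]),.022))
```

```text
top [[ 0.5525 -0.1722  0.038 ]
 [ 0.5522 -0.1563  0.038 ]]
handle [[ 0.5638 -0.1371  0.016 ]
 [ 0.5368 -0.1379  0.016 ]
 [ 0.562  -0.103   0.016 ]
 [ 0.5354 -0.1037  0.016 ]
 [ 0.5609 -0.0857  0.016 ]
 [ 0.5354 -0.0841  0.016 ]]
shoulder [[ 0.565  -0.1176  0.008 ]
 [ 0.5341 -0.1185  0.008 ]
 [ 0.5833 -0.0886  0.008 ]
 [ 0.5118 -0.0906  0.008 ]]
wire rim? [[ 0.6179 -0.0715  0.0233]
 [ 0.5278 -0.0792  0.0235]
 [ 0.4808 -0.0834  0.0234]] low [[ 0.6177 -0.0821  0.022 ]
 [ 0.47   -0.0974  0.022 ]]
```

>>> {"op": "move_arm", "data": {
  "xyz": [
    [0.4,-0.06,0.91],
    [0.4,-0.06,0.91],
    [0.4,-0.06,0.91],
    [0.4,-0.06,0.91],
    [0.4,-0.06,0.91]
  ],
  "roll": [0,0,0,0,0],
  "grip": [0,0,0,0,0]
}}

```text
t: 3.7
tcp_pos: [0.5504, -0.1386, 0.2804]
orientation: [-0.493, 0.508, -0.492, -0.507]
wrist_force: [-0.0, 0.3, -0.1]
width: 0.998
```

>>> {"op": "move_arm", "data": {
  "xyz": [
    [0.7,0,0],
    [0.7,0,0],
    [0.6,0,0],
    [0,0,0],
    [0,0,0]
  ],
  "roll": [0,0,0,0,0],
  "grip": [0,0,0,0,0]
}}

```text
t: 4.32
tcp_pos: [0.5511, -0.1391, 0.2304]
orientation: [-0.493, 0.508, -0.492, -0.507]
wrist_force: [0.5, 0.3, 0.0]
width: 0.998
```

Run:
```python
from h import *
grab('wrist','wrist2'); T,s=tcp(); print(T.round(4),s['t'],s['wrist_force'])
```

```text
[[ 1.600e-03 -9.996e-01 -2.990e-02  5.512e-01]
 [-1.000e-04 -2.990e-02  9.996e-01 -1.390e-01]
 [-1.000e+00 -1.600e-03 -2.000e-04  2.305e-01]
 [ 0.000e+00  0.000e+00  0.000e+00  1.000e+00]] 4.375 [ 0.49395226  0.59380817 -0.23502913]
```

View pics/wrist2.png

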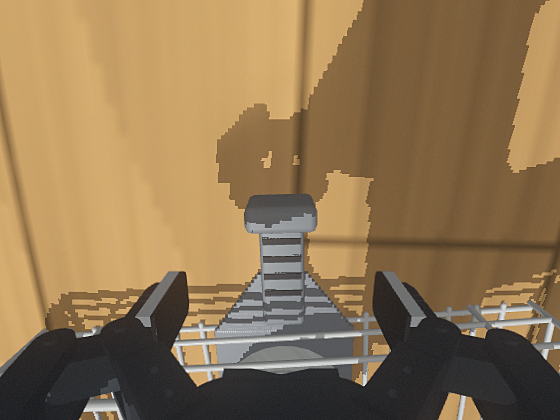

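The wrist view shows the handle (cols 261–304) centred between the jaws (187–374), with the tin at (285,355). I'll descend and pinch.

>>> {"op": "move_arm", "data": {
  "xyz": [
    [0.6,0.03,0],
    [0.6,0,0],
    [0.5,0,0],
    [0.5,0,0],
    [0,0,0]
  ],
  "roll": [0,0,0,0,0],
  "grip": [0,0,0,0,0]
}}

```text
t: 5.0
tcp_pos: [0.5498, -0.1389, 0.1732]
orientation: [0.492, -0.507, 0.493, 0.508]
wrist_force: [-0.3, -0.0, -0.1]
width: 1.0
```

>>> {"op": "move_arm", "data": {
  "xyz": [
    [0,0,0],
    [0,0,0],
    [0,0,0],
    [0,0,0],
    [0,0,0]
  ],
  "roll": [0,0,0,0,0],
  "grip": [0.3,0.4,0.5,0.55,0.6]
}}

```text
t: 5.62
tcp_pos: [0.5502, -0.1389, 0.1748]
orientation: [-0.493, 0.508, -0.492, -0.507]
wrist_force: [0.2, 0.9, 0.3]
width: 0.402
```

>>> {"op": "move_arm", "data": {
  "xyz": [
    [0,0,0],
    [0,0,0],
    [0,0,0],
    [0,0,0]
  ],
  "roll": [0,0,0,0],
  "grip": [0.65,0.7,0.75,0.8]
}}

```text
t: 6.12
tcp_pos: [0.5501, -0.1389, 0.175]
orientation: [-0.492, 0.508, -0.492, -0.507]
wrist_force: [-1.4, 1.7, 3.8]
width: 0.31
```

>>> {"op": "move_arm", "data": {
  "xyz": [
    [-0.02,0,0],
    [0,0,0]
  ],
  "roll": [0,0],
  "grip": [0.8,0.8]
}}

```text
t: 6.38
tcp_pos: [0.5501, -0.1389, 0.1751]
orientation: [0.492, -0.507, 0.492, 0.507]
wrist_force: [-0.3, -0.6, 2.2]
width: 0.308
```

Run:
```python
from h import *
grab('side','side3');grab('scene','scene3'); T,s=tcp(); print(T.round(4)[:3,3],s['t'],s['wrist_force'],s['wrist_torque'],s['width'])
a=cv2.imread('pics/side3.png')[150:320,170:370];b=cv2.imread('pics/scene3.png')[150:320,220:420]
cv2.imwrite('pics/c3.png',cv2.resize(np.hstack([a,b]),None,fx=2,fy=2,interpolation=cv2.INTER_CUBIC))
```

```text
[ 0.5501 -0.1389  0.1751] 6.475 [-0.6915033   0.24676309  2.05755032] [-0.0496434   0.14894488  0.09263383] 0.30811280339508734
```

View pics/c3.png

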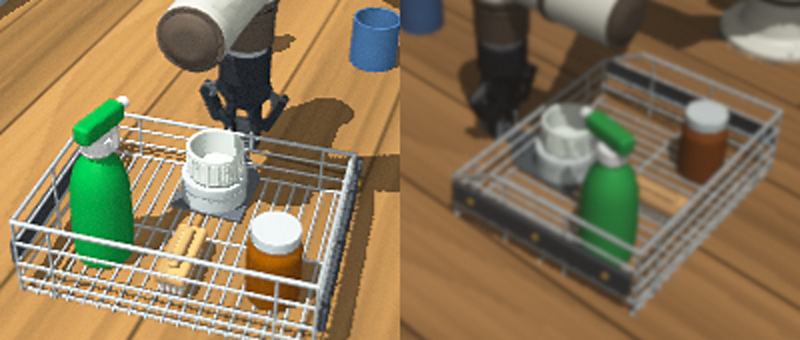

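The stack is upright and the handle is pinched. I'll draw slowly at about 40 mm/s.

>>> {"op": "move_arm", "data": {
  "xyz": [
    [-0.02,0,-0.05],
    [0,0,-0.1],
    [0,0,-0.15],
    [0,0,-0.2],
    [0,0,-0.2]
  ],
  "roll": [0,0,0,0,0],
  "grip": [0.8,0.8,0.8,0.8,0.8]
}}

```text
t: 7.1
tcp_pos: [0.5506, -0.1566, 0.1756]
orientation: [0.493, -0.507, 0.493, 0.508]
wrist_force: [0.7, 2.4, -1.9]
width: 0.308
```

>>> {"op": "move_arm", "data": {
  "xyz": [
    [0,0,-0.2],
    [0,0,-0.2],
    [0,0,-0.2],
    [0,0,-0.2],
    [0,0,-0.2]
  ],
  "roll": [0,0,0,0,0],
  "grip": [0.8,0.8,0.8,0.8,0.8]
}}

```text
t: 7.72
tcp_pos: [0.5514, -0.1816, 0.1757]
orientation: [0.492, -0.507, 0.492, 0.507]
wrist_force: [-0.4, 3.7, -1.0]
width: 0.314
```

Run:
```python
from h import *
grab('side','side4');grab('scene','scene4'); T,s=tcp(); print(T.round(4)[:3,3],s['t'],s['wrist_force'],s['wrist_torque'],s['width'])
a=cv2.imread('pics/side4.png')[150:320,170:370];b=cv2.imread('pics/scene4.png')[150:320,220:420]
cv2.imwrite('pics/c4.png',cv2.resize(np.hstack([a,b]),None,fx=2,fy=2,interpolation=cv2.INTER_CUBIC))
```

```text
[ 0.5514 -0.182   0.1758] 7.825 [-0.42143625  0.04374617 -0.87043596] [0.0532714  0.04077386 0.06949113] 0.3140057938165529
```

View pics/c4.png

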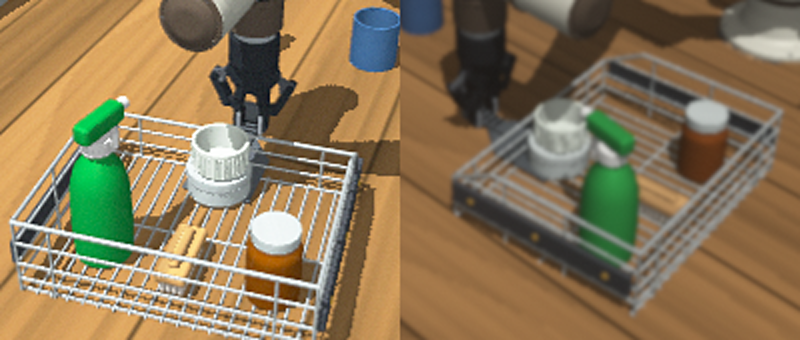

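The stack is upright and now rests against the front wires. I'll continue.

>>> {"op": "move_arm", "data": {
  "xyz": [
    [0,0,-0.2],
    [0,0,-0.2],
    [0,0,-0.2],
    [0,0,-0.2],
    [0,0,-0.2]
  ],
  "roll": [0,0,0,0,0],
  "grip": [0.8,0.8,0.8,0.8,0.8]
}}

```text
t: 8.45
tcp_pos: [0.5522, -0.2067, 0.1757]
orientation: [0.492, -0.507, 0.492, 0.507]
wrist_force: [-0.1, 1.5, -1.0]
width: 0.306
```

>>> {"op": "move_arm", "data": {
  "xyz": [
    [0,0,-0.2],
    [0,0,-0.2],
    [0,0,-0.2],
    [0,0,-0.2],
    [0,0,-0.2]
  ],
  "roll": [0,0,0,0,0],
  "grip": [0.8,0.8,0.8,0.8,0.8]
}}

```text
t: 9.07
tcp_pos: [0.553, -0.2317, 0.1758]
orientation: [-0.492, 0.507, -0.492, -0.507]
wrist_force: [0.1, 1.1, -0.6]
width: 0.308
```

>>> {"op": "move_arm", "data": {
  "xyz": [
    [0,0,-0.2],
    [0,0,-0.2],
    [0,0,-0.2],
    [0,0,-0.2],
    [0,0,-0.2]
  ],
  "roll": [0,0,0,0,0],
  "grip": [0.8,0.8,0.8,0.8,0.8]
}}

```text
t: 9.7
tcp_pos: [0.5537, -0.2567, 0.1757]
orientation: [-0.492, 0.507, -0.492, -0.507]
wrist_force: [0.5, -0.6, 0.0]
width: 0.303
```

>>> {"op": "move_arm", "data": {
  "xyz": [
    [0,0,-0.2],
    [0,0,-0.2],
    [0,0,-0.2],
    [0,0,-0.2],
    [0,0,0]
  ],
  "roll": [0,0,0,0,0],
  "grip": [0.8,0.8,0.8,0.8,0.8]
}}

```text
t: 10.32
tcp_pos: [0.5542, -0.2767, 0.1757]
orientation: [-0.493, 0.507, -0.493, -0.507]
wrist_force: [0.3, 1.0, -1.7]
width: 0.31
```

Run:
```python
from h import *
grab('side','side5');grab('wrist','wrist5'); T,s=tcp(); print(T.round(4)[:3,3],s['t'],s['wrist_force'],s['wrist_torque'],s['width'])
a=cv2.imread('pics/side5.png')[150:320,170:370]
w=cv2.imread('pics/wrist5.png')
cv2.imwrite('pics/c5.png',np.hstack([cv2.resize(a,None,fx=2,fy=2,interpolation=cv2.INTER_CUBIC),w[80:420,80:480]]))
```

```text
[ 0.5542 -0.2763  0.1757] 10.425 [ 0.35882856 -0.49365746 -1.212384  ] [-0.00709027 -0.05613439  0.07996284] 0.30985425200075795
```

View pics/c5.png

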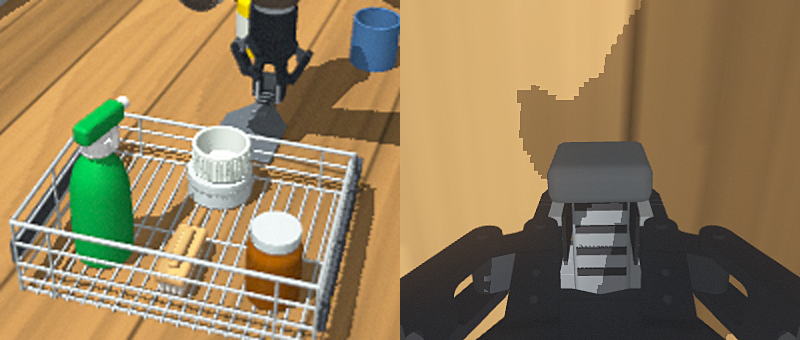

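The stack stands behind the front wires and the blade is out on the bench side. I'll draw a little farther for margin, then lower onto the bench.

>>> {"op": "move_arm", "data": {
  "xyz": [
    [0,0,-0.2],
    [0,0,-0.2],
    [0.04,0,0],
    [0.04,0,0],
    [0,0,0]
  ],
  "roll": [0,0,0,0,0],
  "grip": [0.8,0.8,0.8,0.8,0.8]
}}

```text
t: 11.05
tcp_pos: [0.5546, -0.2862, 0.1736]
orientation: [0.492, -0.507, 0.492, 0.508]
wrist_force: [0.3, -0.1, -1.6]
width: 0.312
```

>>> {"op": "move_arm", "data": {
  "xyz": [
    [0.04,0,0],
    [0,0,0]
  ],
  "roll": [0,0],
  "grip": [0.8,0.8]
}}

```text
t: 11.3
tcp_pos: [0.5546, -0.2862, 0.1735]
orientation: [-0.492, 0.508, -0.492, -0.507]
wrist_force: [-2.2, 1.7, 4.6]
width: 0.31
```

>>> {"op": "move_arm", "data": {
  "xyz": [
    [0,0,0],
    [0,0,0],
    [0,0,0],
    [0,0,0],
    [0,0,0]
  ],
  "roll": [0,0,0,0,0],
  "grip": [0.65,0.5,0.3,0.1,0]
}}

```text
t: 11.92
tcp_pos: [0.5546, -0.2863, 0.1726]
orientation: [0.492, -0.507, 0.492, 0.508]
wrist_force: [0.4, 0.0, -0.1]
width: 0.994
```

>>> {"op": "move_arm", "data": {
  "xyz": [
    [0,0,0],
    [-0.3,0,0],
    [-0.6,0,0],
    [-1,0,0],
    [-1,0,0]
  ],
  "roll": [0,0,0,0,0],
  "grip": [0,0,0,0,0]
}}

```text
t: 12.55
tcp_pos: [0.5547, -0.2863, 0.2472]
orientation: [-0.493, 0.508, -0.492, -0.507]
wrist_force: [0.1, 0.6, -0.4]
width: 1.001
```

>>> {"op": "move_arm", "data": {
  "xyz": [
    [-1,0,-1],
    [-1,0,-1],
    [-1,0,-1],
    [0,0,0],
    [0,0,0]
  ],
  "roll": [0,0,0,0,0],
  "grip": [0,0,0,0,0]
}}

```text
t: 13.18
tcp_pos: [0.5563, -0.3608, 0.3202]
orientation: [0.493, -0.507, 0.492, 0.508]
wrist_force: [-0.2, 0.2, -1.1]
width: 1.001
```

Run:
```python
from h import *
np.set_printoptions(precision=4,suppress=True)
for n in('side','scene','wrist'): grab(n,n+'6')
T,s=tcp(); print(T.round(4)[:3,3],s['t'],s['wrist_force'])
a=cv2.imread('pics/side6.png')[130:320,170:370];w=cv2.imread('pics/wrist6.png')
cv2.imwrite('pics/c6.png',np.hstack([cv2.resize(a,None,fx=2,fy=2,interpolation=cv2.INTER_CUBIC),w[40:420,80:480]]))
```

```text
[ 0.5567 -0.3604  0.3193] 13.325 [ 0.5226 -0.6773 -0.0949]
```

View pics/c6.png

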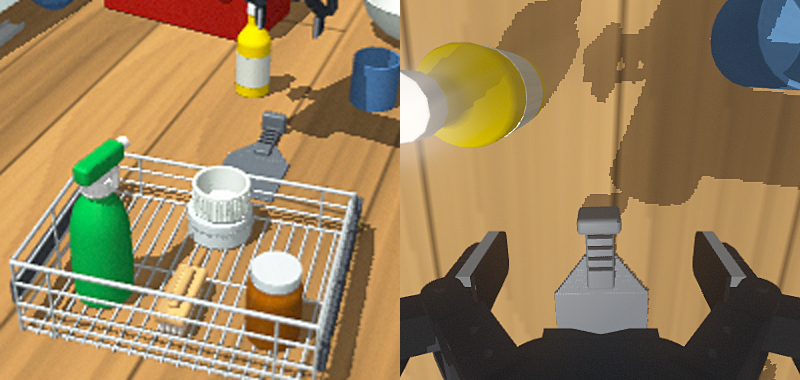

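The side view shows the scraper outside on the bench and the tin and ramekin upright behind the front. I'll check this with numbers.

Run:
```python
from h import *
np.set_printoptions(precision=4,suppress=True)
# side crop px -> image: u=170+x/2, v=130+y/2
f=lambda a:[(170+x/2,130+y/2) for x,y in a]
print('blade side depth',dep('side6',f([(245,158),(262,165),(270,185),(268,120)])))
print('blade far edge on bench plane',plane('side6',f([(272,200),(224,160),(286,158)]),.003))
print('ramekin rim/inside',dep('side6',f([(221,170),(221,185),(195,187),(247,187)])),'tin',dep('side6',f([(221,238)])))
g=lambda a:[(80+x,40+y) for x,y in a]
print('wrist blade',dep('wrist6',g([(570,300),(630,300),(600,315)])-np.array([400,0])))
# ramekin top heights from scene+side point clouds
for t in('side0','side6','scene0','scene6'):
    z=np.load(t+'.npz'); v,u=np.mgrid[190:290,230:340]; uv=np.c_[u.ravel(),v.ravel()]
    P=dep(t,uv); c=z['p'][uv[:,1],uv[:,0]].astype(int)
    m=(c.min(1)>110)&(np.ptp(c,axis=1)<35)&(P[:,2]>.078)&(abs(P[:,0]-.545)<.06)&(abs(P[:,1]+.02)<.07)
    q=P[m]; print(t,m.sum(),q.mean(0),'z95',np.percentile(q[:,2],[50,95,99]), q.min(0),q.max(0))
# moved pixels between first and last for other objects
d=cv2.absdiff(cv2.imread('pics/side0.png'),cv2.imread('pics/side6.png')).max(2)
for n,(x,y,w,h) in dict(spray=(200,196,40,88),jar=(292,255,30,40),brush=(248,260,26,36),mug=(342,150,30,38),soap=(285,128,22,52)).items(): print(n,(d[y:y+h,x:x+w]>40).mean().round(3))
```

```text
blade side depth [[ 0.5681 -0.2096  0.0012]
 [ 0.535  -0.1962  0.0051]
 [ 0.5075 -0.1542  0.0026]
 [ 0.5619 -0.3028  0.0204]]
blade far edge on bench plane [[ 0.4926 -0.1191  0.003 ]
 [ 0.5961 -0.189   0.003 ]
 [ 0.5069 -0.2322  0.003 ]]
ramekin rim/inside [[ 0.5497 -0.0535  0.085 ]
 [ 0.5499 -0.0553  0.0579]
 [ 0.5667 -0.0006  0.087 ]
 [ 0.5016 -0.0265  0.0878]] tin [[0.5231 0.0119 0.0215]]
wrist blade [[ 0.5847 -0.2081  0.0032]
 [ 0.5205 -0.2097  0.0029]
 [ 0.552  -0.1887  0.0024]]
side0 318 [ 0.5404 -0.007   0.0867] z95 [0.0867 0.093  0.0937] [ 0.5011 -0.0487  0.0781] [0.5789 0.0326 0.0941]
side6 239 [ 0.5391 -0.0214  0.0847] z95 [0.0853 0.0893 0.0906] [ 0.5001 -0.0668  0.0781] [0.5782 0.0158 0.091 ]
scene0 262 [ 0.5508 -0.0139  0.0878] z95 [0.088  0.0964 0.0977] [ 0.503  -0.0751  0.078 ] [0.5846 0.0306 0.099 ]
scene6 225 [ 0.5471 -0.0272  0.0862] z95 [0.0866 0.0928 0.0944] [ 0.502  -0.0652  0.078 ] [0.5837 0.0153 0.0947]
spray 0.0
jar 0.004
brush 0.0
mug 0.264
soap 0.099
```

>>> {"op": "move_arm", "data": {
  "xyz": [
    [-1,0,0],
    [-1,0,0],
    [-1,0,0],
    [0,0,0],
    [0,0,0]
  ],
  "roll": [0,0,0,0,0],
  "grip": [0,0,0,0,0]
}}

```text
t: 13.95
tcp_pos: [0.5567, -0.3607, 0.3938]
orientation: [0.492, -0.507, 0.492, 0.508]
wrist_force: [0.2, -0.4, -1.3]
width: 1.0
```

Run:
```python
from h import *
grab('side','side7')
for t in('side0','side7'):
    h=cv2.cvtColor(cv2.imread(f'pics/{t}.png'),cv2.COLOR_BGR2HSV)
    for n,lo,hi,(x,y,w,hh) in(('mug',(100,80,30),(130,255,255),(335,145,45,50)),('soap',(22,150,120),(32,255,255),(280,125,32,60))):
        m=cv2.inRange(h[y:y+hh,x:x+w],lo,hi); v,u=np.nonzero(m); print(t,n,len(u),u.min()+x,u.max()+x,v.min()+y,v.max()+y)
T,s=tcp(); print(s['t'],s['wrist_force'],T[:3,3]); manip.job_done()
```

```text
side0 mug 678 345 369 154 185
side0 soap 350 288 305 137 178
side7 mug 678 345 370 154 185
side7 soap 352 288 305 137 178
14.0 [ 0.65873979  0.34699317 -0.61526782] [ 0.55670176 -0.36078328  0.3934678 ]
the job is handed in; nothing more can be done
```

The scraper is out and flat on the bench, and I handed the job in at about 14.0 s of the 40 s allowed. I pinched the handle across, drew it level out under the front wires by about 147 mm at roughly 40 mm/s, lowered it about 3 mm and let go.

Last checks:
- **Scraper:** its blade surface measures about 3 mm above the bench. The nearest blade edge is about 30 mm clear of the front wires.
- **Tin and ramekin:** both are upright just behind the front wires. The ramekin rim came down about 3 mm by the cameras against the 4 mm expected, which is within their accuracy.
- **Spray bottle, jar and nail brush:** their pixels are unchanged between the first and final side views.
- **Mug and soap bottle:** a plain pixel comparison first showed differences there, which I took to be the arm's shadow. Their colour outlines match before and after to within one pixel.
- **Forces:** the wrist readings between moves stayed under about 6 N, and the gripper was clear at hand-in.

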